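# Hook the sprung hold-down over the cone and index it three clicks to the loupe

## Robot

A 6-joint arm with a two-finger parallel gripper is mounted at the origin on a cart in front of the work surface, level with it; the furniture and walls round the work are solid. World frame = base frame: x ahead of the robot, y to its left, z up, the work surface at z = 0. Lengths are in mm, angles in rad, forces in N, time in s.
With the tool pointing down it reaches from about 400 to 925 mm from the base axis. Payload 12.5 kg.
Tool frame: the origin (TCP) lies at the very end of the fingers, on their centre line; the grasp point (between the pads) lies 19 mm behind it; z points along the fingers, y is the line along which they close (so a half turn about z gives the same grasp; the last joint's range is limited). The gripper opens to 95 mm and grips with 3 to 60 N. Pads are 20 mm wide; open, the fingers measure 119 mm over their backs; the gripper's body (75 mm by 180 mm) begins 59 mm behind the grasp point.
Start: joints at [1.112, 0.491, 1.559, -0, 1.092, -0.106], TCP at [215.939, 586.532, 193.961] pointing down, gripper open.
Joint ranges: [-3.1, 3.1], [-0.84, 2.19], [0.05, 2.79], [-1.13, 4.28], [0.06, 2.93], [-2.69, 2.69]. Speed limits (rad/s): [2.22, 2.22, 2.79, 3.14, 3.14, 3.14].

## Interface

Orientations are given as [roll, pitch, yaw] about the fixed x, y, z axes, in that order (R = Rz(yaw) Ry(pitch) Rx(roll)).
In Python, from cell import state, imaging, env, spot_in, mark_of gives the robot as it stands. The module is installed in compiled form; this text tells all that it offers.
- The arm moves only by the tool step_arm, never from a script. Its argument "increments" is a list of rows, each an object with "slide": the shift along the tool's x, y, z in m, a list of three; "roll": the turn about the tool's z in rad. A call has 1 to 5 rows; each row is the pose to reach, as a shift and turn from the pose commanded when the call began, along the tool's axes at that moment; what a row does not reach only later rows make up. A row lasts 1/8 s, in which the tool goes at most 62.5 mm and 10.7 degrees, less where a joint would pass 70% of its speed; a pose out of reach is approached as far as the arm can. A call with a gripper value outside its range is refused whole. "fingers" is the opening, from 0 (shut) to 1 (fully open), set as the call begins (left out, the last holds). The fingers move at their own pace and stop on an object; the grip force is fixed at half the most. Time passes only in rows, so rows that repeat a pose let the fingers close. It gives the time, the measured TCP pose, the force, the opening and the grip force at its end, in the units of the state.
- state(): the state, without advancing time (a new reading comes with each control period).
- imaging.read_camera(name): name is "side" or "top" or "wrist"; returns a dict with "color" (400x640x3 uint8, red, green, blue), "z_map" (400x640 float32, mm along the optical axis (not along the pixel's ray), 0 where there is no reading), "intrinsics" (3x3 intrinsics, pixels), "camera_from_world" (4x4, takes a point from world to camera coordinates). Camera axes: x right, y up, looking along -z (the intrinsics and any distortion apply to the point x, -y, -z); pixel columns grow to the right and rows downward; lengths in mm; the calibration is good to about 2 mm. A picture is of the moment at which its call begins.
- env.job_done(): hands the job in; it is judged then, once.
Trained networks look in the newest picture that a camera, given by its name, has taken for a name from the list of things; names that differ only in an ending like _2 or _b are one class to them, and where a whole thing is asked for, a point or a joint stands for the part that bears it (a point fixed in the world has none). Each returns a list of dicts, best first, with "confidence" (0 to 1); they miss things now and then, are a little off and sometimes report something else, mostly with a low value. They report only what shows in the picture. A call takes as long as a camera call.
- spot_in(camera, target): "bbox" ([left, top, right, bottom] in pixels, round what is visible of it).
- mark_of(camera, target): "uv" ([column, row] in pixels: a listed point, or the origin of a listed thing).
The state is a dict: "t": time; "joints": joint angles; "qvel": joint speeds; "tau": joint torques, N m; "eef_pos": TCP position; "tcp_rot": TCP orientation; "ft_force": force on the tool from outside, world axes, zero at the start; "moment": the same for the moment, N m; "opening": opening from 0.0 (shut) to 1.0 (fully open); "grip_force": force on a finger pad.
Only numpy, scipy, OpenCV 4.12 (cv2) and the standard library are available. Lean on these libraries where they do the work, as an engineer would, in place of code of your own. Each camera call takes 0.05 s, during which the arm holds its last target. There are 200 camera calls.

## Task

The sampler cone lies in the seat of the small indexing stage for its orifice check: press the black thumb pad of the open, sprung hold-down fork down until its hook snaps under the catch pin and the fork stays down by itself with nothing touching it. Then take the tee knob in the middle and turn the plate clockwise (seen from above) by exactly three clicks of its spring plunger, never past the third stop, which brings the cone under the loupe. Finish while still gripping the knob at the third stop, so that the plate cannot creep while the orifice is viewed, and leave the other things on the bench alone.

Things in the scene. Friction and masses are not known exactly. Their poses are not given: they have to be found in the camera images.
- index_stage: Cone inspection stage, fixed: grey disc 180 mm across, 12 mm high, with an ear at its +y (plunger block, to 138 mm from the axis, 31 mm high) and one near its -x (loupe: post 110 mm from the axis, 72 mm high; black ring 47 mm across, 58 mm from the axis, top at 66 mm, where the cone goes). Origin on the turning axis at bench height, z up; it stands turned by up to 0.42 rad.
- index_plate (a joint): Angle of the scalloped plate (170 mm across, top at z 26 mm) and all on it, rad: 0 at the loading stop where it starts, growing clockwise seen from above. A stop every 24 degrees (0.419 rad); the third is 1.257. Leaving a stop takes 0.1 N m; this falls to nothing half way, then the plate is pulled into the next stop with up to 0.07 N m (the click). Let go, it stays in a stop.
- knob_grip (a point): Middle of the tee knob's bar, on the turning axis, 85 mm above the bench. The bar: black, 66 mm long, 14 mm thick, 26 mm high (72 to 98 mm above the bench), on a stem 12 mm across; x of this frame runs along the bar, so fingers close along y. It turns with the plate. With the fork down nothing else within 90 mm of the axis is higher than 67 mm.
- index_knob: The tee knob (bar and stem), fixed to the index plate; origin on the turning axis at the height of the bench top, same axes as knob_grip.
- clamp_fork (a joint): Angle of the hold-down fork about its hinge, rad: 0.5 fully open (its spring lifts it there), 0 level, about 0.02 when hooked under the pin; it can be pressed to about -0.03, where it meets the cone's flange. The spring lifts with 1 to 2 N at the pad; about 5 N there carries the hook over the pin, 10 N is plenty.
- clamp_pad (a point): Middle of the top of the fork's black thumb pad, 28 x 28 mm; z square to the pad, x away from the hinge. It moves on an arc about clamp_hinge: 74.5 mm along the fork and 18 mm above it. Fully open it is tilted 0.5 rad, about 90 mm above the bench, and 17 mm nearer the hinge; fork level: 57 mm above the bench; pressed fully down, at 55 mm, the hook has snapped.
- clamp_hinge (a point): Middle of the fork's hinge axis, 39 mm above the bench; y of this frame lies along the axis, and at +x lie the seat (36 mm on) and the pad. It is part of the index plate and turns with it.
- snap_hook (a joint): Angle of the small sprung hook under the thumb pad, in rad: 0 at rest and when hooked under the pin, up to 0.6 when pushed aside by the pin on the way down.
- sampler_cone: Nickel sampler cone, a 48 mm disc 3 mm thick with a cone to 17 mm height, lying loose in the seat between three low dowels; origin at the middle of its underside.
- cone_seat (a point): Middle of the cone's seat on the index plate, 32 mm above the bench and 58 mm from the turning axis; with the plate at its loading stop it lies at -y of the stage.
- cone_ring: Knurled white retaining ring, 46 mm across, 20 mm high, beside the stage; bystander; origin at its underside, as for the following.
- tweezers: Steel tweezers 128 mm long, lying beside the stage; bystander.
- beaker: Small glass beaker, 56 mm across, 70 mm high; bystander.
- bench_timer: White bench timer, 62 x 66 x 18 mm; bystander.
- log_book: Dark log book, 210 x 150 x 14 mm; bystander.
- std_bottle_c: White bottle with black cap, 54 mm across, 105 mm high; bystander.
- tip_box: Blue pipette tip box, 85 x 116 x 64 mm; bystander.
- wash_bottle: White wash bottle with blue cap and bent jet, 199 mm high; bystander.

How it is judged (in metres and radians):
On the way:
1. the fork is hooked under the pin and stays down with no finger on it, the plate still at its loading stop (value of joint clamp_fork below 0.06 rad and value of joint snap_hook below 0.08 rad and contact force between the fingers and clamp_fork below 0.1 N and value of joint index_plate between -0.15 and 0.15 rad), for 0.2 s.
At the end, for the whole second after the job is handed in: The plate rests at its third stop clockwise (1.257 rad, within 0.06), the fingers still grip the knob (contact over 2 N, the grasp point within 30 mm of the middle of the bar), the fork is hooked down (below 0.06 rad) with no finger on it, and the cone lies in its seat within 4 mm (value of joint index_plate between 1.1966 and 1.3166 rad and contact force between the fingers and index_knob above 2 N and distance between the grasp point and knob_grip below 0.03 m and contact force between the fingers and clamp_fork below 0.1 N and value of joint clamp_fork below 0.06 rad and value of joint snap_hook below 0.08 rad and horizontal distance between sampler_cone and cone_seat below 0.004 m and z of sampler_cone in the frame of cone_seat below 0.003 m); the arm keeps its last pose, push and grip.
It fails at once if the plate is turned past the third stop (more than half way to the fourth) (value of joint index_plate above 1.4656 rad).
It fails at once if the plate is turned the wrong way out of its loading stop (value of joint index_plate below -0.209 rad).
It fails at once if the plate is turned out of its loading stop while the fork is not hooked down (value of joint index_plate above 0.209 rad and value of joint clamp_fork above 0.1 rad).
It fails at once if a bystander is pushed more than 3 cm (distance of any of cone_ring, tweezers, beaker, bench_timer, log_book, std_bottle_c, tip_box, wash_bottle from where it was at the start of the episode above 0.03 m).
It also fails if it takes over 45 s, if anything falls off the work surface, if the arm or the gripper's body presses on something with over 40 N, if the wrist force passes 120 N, or if a joint passes its speed limit or range.

## Working session

There is one attempt and no reset: what is moved stays moved. The work goes in short steps, Python scripts to look and compute and a tool call to move; the robot and the scene stay as the last step left them, time stands still between calls to the robot, and variables do not carry over. Pictures are saved under pics/ and viewed, at most 10 in all, crops included, and the job is handed in when it is done.

Besides the shell and the picture viewer there is one more tool, called in YAML: its name, and indented under it one key for each argument. step_arm: Moves the arm, as the interface text tells. Its arguments: {"type":"object","properties":{"increments":{"type":"array"},"fingers":{"type":"number"}},"required":["increments"]}

```bash
mkdir -p pics
cat > h.py <<'E'
import numpy as np, cv2
from cell import state, imaging, env, spot_in, mark_of
def deproj(im,uv,z=None,depth=None):
    K=np.array(im["intrinsics"]);T=np.linalg.inv(np.array(im["camera_from_world"]))
    u,v=uv; d=np.array([(u-K[0,2])/K[0,0],-(v-K[1,2])/K[1,1],-1.])
    o=T[:3,3]; r=T[:3,:3]@d
    if z is not None: s=(z-o[2])/r[2]
    else:
        s=depth if depth else im["z_map"][int(round(v)),int(round(u))]
    return o+s*r
E
python3 - <<'E'
from h import *
print(state())
for c in ["top","side"]:
    im=imaging.read_camera(c)
    cv2.imwrite(f"pics/{c}1.png",im["color"][:,:,::-1])
    for n,z in [("index_stage",0),("knob_grip",85),("clamp_pad",90),("clamp_hinge",39),("cone_seat",32),("sampler_cone",32)]:
        for m in mark_of(c,n)[:2]:
            print(c,n,round(m["confidence"],2),np.round(m["uv"]),np.round(deproj(im,m["uv"],z=z),1),np.round(deproj(im,m["uv"]),1))
E
```

```text
{'t': 0.0, 'joints': array([ 1.11239428e+00,  4.91518753e-01,  1.55942979e+00,  4.80799208e-05,
        1.09166563e+00, -1.05555794e-01]), 'qvel': array([ 1.44940757e-03, -2.51337386e-03, -1.56936241e-03, -6.40528939e-05,
       -1.19460974e-04,  9.92373701e-04]), 'tau': array([ 3.82695162e-04, -6.12668824e+01, -2.58185220e+01,  6.92812004e-02,
        4.83043666e-02, -9.42753331e-05]), 'eef_pos': array([215.81308885, 586.29602411, 193.39387129]), 'tcp_rot': array([-3.14058131e+00, -1.50033361e-04,  2.78872413e+00]), 'ft_force': array([ 0.14518051, -0.91444761, -0.01793755]), 'moment': array([-0.05440363,  0.05230287, -0.00674078]), 'grip_force': 0.0, 'opening': 0.9954985941450506}
top index_stage 0.87 [392. 225.] [ 527.3 -321.3    0. ] [ 487.4 -324.3   58.9]
top knob_grip 0.56 [392. 215.] [ 523.2 -314.    85. ] [ 515.5 -314.7   95.9]
top clamp_pad 0.44 [407. 215.] [ 539.1 -376.1   90. ] [ 542.3 -376.1   85.6]
top clamp_hinge 0.94 [402. 232.] [ 479.5 -377.4   39. ] [ 476.9 -377.5   43. ]
top clamp_hinge 0.64 [404. 225.] [ 521.2 -373.2   39. ] [ 517.7 -373.3   43.9]
top cone_seat 0.69 [402. 228.] [ 505.5 -371.2   32. ] [ 504.5 -371.2   33.5]
top cone_seat 0.64 [442. 254.] [ 435.3 -561.2   32. ] [ 411.4 -557.6   69.6]
top sampler_cone 0.4 [406. 224.] [ 535.3 -381.3   32. ] [ 526.2 -381.5   45. ]
side index_stage 0.77 [346. 283.] [ 521.5 -300.1    0. ] [ 514.6 -323.6   30. ]
side index_stage 0.41 [302. 152.] [504.4 500.2   0. ] [502.3 483.5   9.8]
side knob_grip 0.5 [348. 271.] [ 519.2 -324.3   85. ] [ 519.2 -324.2   84.9]
side clamp_pad 0.57 [359. 279.] [ 539.8 -365.    90. ] [ 539.9 -364.6   89.5]
side cone_seat 0.94 [353. 296.] [ 521.7 -373.1   32. ] [ 514.5 -395.    62.1]
side sampler_cone 0.55 [349. 294.] [ 512.6 -365.7   32. ] [ 511.2 -370.3   38.2]
```

Run:
```python
import cv2,numpy as np
t=cv2.imread("pics/top1.png");s=cv2.imread("pics/side1.png")
cv2.imwrite("pics/a.png",np.vstack([cv2.resize(t,(480,300)),cv2.resize(s,(480,300))]))
```

```text
(no output)
```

View pics/a.png

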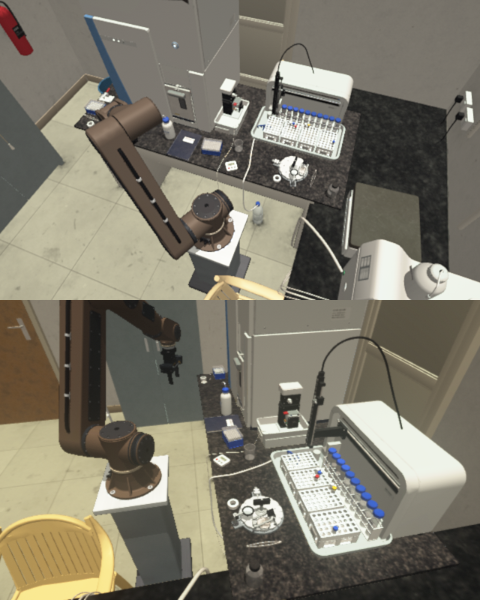

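step_arm:
  increments:
    - {"slide": [0, 0, -0.06]}
    - {"slide": [-0.03, -0.02, -0.11]}
    - {"slide": [-0.08, -0.05, -0.12]}
    - {"slide": [-0.13, -0.08, -0.12]}
    - {"slide": [-0.18, -0.11, -0.12]}

```text
invalid input at $.increments[0]: expected keys slide, roll
```

Run:
```python
from h import *
im=imaging.read_camera("top")
for n in ["wash_bottle","std_bottle_c","beaker","cone_ring","tip_box"]:
    for m in mark_of("top",n)[:1]: print(n,m["confidence"],np.round(deproj(im,m["uv"],z=0)))
K=im["intrinsics"]; print(np.linalg.inv(im["camera_from_world"])[:3,3])
```

```text
wash_bottle 0.63 [511. 537.   0.]
std_bottle_c 0.79 [ 452. -563.    0.]
beaker 0.56 [536.  40.   0.]
cone_ring 0.63 [ 417. -238.    0.]
tip_box 0.55 [489. 201.   0.]
[-591.67731078 -407.38433058 1650.67436739]
```

step_arm:
  increments:
    - {"slide": [0, 0, -0.06], "roll": 0}
    - {"slide": [-0.03, -0.03, -0.1], "roll": 0}
    - {"slide": [-0.07, -0.07, -0.1], "roll": 0}
    - {"slide": [-0.115, -0.11, -0.1], "roll": 0}
    - {"slide": [-0.16, -0.15, -0.1], "roll": 0}

```text
t: 1.62
eef_pos: [314.7, 388.9, 294.2]
tcp_rot: [3.141, 0.0, 2.789]
ft_force: [1.5, 1.1, -0.8]
opening: 1.002
grip_force: 0.0
```

step_arm:
  increments:
    - {"slide": [-0.044, -0.044, 0], "roll": 0}
    - {"slide": [-0.088, -0.088, 0], "roll": 0}
    - {"slide": [-0.13, -0.132, 0], "roll": 0}
    - {"slide": [-0.174, -0.176, 0], "roll": 0}
    - {"slide": [-0.218, -0.22, 0], "roll": 0}

```text
t: 2.25
eef_pos: [443.3, 106.8, 294.3]
tcp_rot: [3.141, 0.001, 2.789]
ft_force: [0.7, 0.7, 0.8]
opening: 1.001
grip_force: 0.0
```

step_arm:
  increments:
    - {"slide": [-0.025, -0.055, 0], "roll": 0}
    - {"slide": [-0.05, -0.11, 0], "roll": 0}
    - {"slide": [-0.075, -0.165, 0], "roll": 0}
    - {"slide": [-0.1, -0.22, 0], "roll": 0}
    - {"slide": [-0.125, -0.27, 0], "roll": 0}

```text
t: 2.88
eef_pos: [466.6, -190.0, 294.1]
tcp_rot: [3.142, 0.001, 2.788]
ft_force: [0.5, 0.2, 0.3]
opening: 1.0
grip_force: 0.0
```

Run:
```python
from h import *
im=imaging.read_camera("wrist")
cv2.imwrite("pics/w1.png",im["color"][:,:,::-1])
print(np.round(np.linalg.inv(im["camera_from_world"]),3), im["intrinsics"])
for n,z in [("index_stage",0),("knob_grip",85),("clamp_pad",90),("clamp_hinge",39),("cone_seat",32),("sampler_cone",32)]:
    for m in mark_of("wrist",n)[:2]:
        print(n,round(m["confidence"],2),np.round(m["uv"]),np.round(deproj(im,m["uv"],z=z),1))
```

```text
[[ 3.48000e-01 -9.05000e-01 -2.44000e-01  3.98294e+02]
 [ 9.38000e-01  3.36000e-01  9.00000e-02 -1.65319e+02]
 [ 0.00000e+00 -2.61000e-01  9.65000e-01  4.85371e+02]
 [ 0.00000e+00  0.00000e+00  0.00000e+00  1.00000e+00]] [[309.94765437   0.         319.26048839]
 [  0.         309.94765437 199.9373026 ]
 [  0.           0.           1.        ]]
index_stage 0.71 [262. 221.] [ 522.1 -311.4   -0. ]
knob_grip 0.82 [249. 243.] [ 524.3 -316.2   85. ]
clamp_hinge 0.59 [212. 218.] [ 480.9 -370.    39. ]
cone_seat 0.7 [220. 236.] [ 514.8 -373.3   32. ]
sampler_cone 0.53 [223. 239.] [ 519.7 -371.8   32. ]
```

View pics/w1.png

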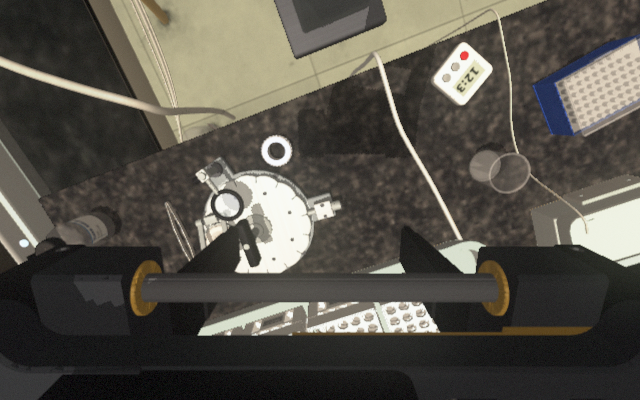

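```bash
cat >> h.py <<'E'
def cloud(im):
    v,u=np.mgrid[0:400,0:640]; K=im["intrinsics"];Z=im["z_map"]
    c=np.stack([(u-K[0,2])/K[0,0]*Z,-(v-K[1,2])/K[1,1]*Z,-Z],-1)
    T=np.linalg.inv(im["camera_from_world"])
    P=c@T[:3,:3].T+T[:3,3]; P[Z<=0]=np.nan
    return P
E
python3 - <<'E'
from h import *
im=imaging.read_camera("wrist"); P=cloud(im); C=im["color"].astype(int)
for uv,z in [((227,205),66),((211,171),72),((324,205),31)]: print(uv,np.round(deproj(im,uv,z=z)),np.round(P[uv[1],uv[0]]))
m=(abs(P[...,0]-524)<45)&(abs(P[...,1]+316)<45)&(P[...,2]>88)&(P[...,2]<106)
q=P[m]; print("bar",len(q),q.mean(0),np.ptp(q,axis=0)); w,V=np.linalg.eigh(np.cov(q[:,:2].T)); print(w,V)
for cam in ["wrist","side","top"]:
    im=imaging.read_camera(cam);P=cloud(im)
    r=np.hypot(P[...,0]-524,P[...,1]+316)
    m=(r>92)&(r<400)&(P[...,2]>75)&(P[...,2]<250)
    q=P[m]
    # coarse max height grid 40mm
    g={}
    for a,b,c in q:
        k=(int(a//50)*50,int(b//50)*50); g[k]=max(g.get(k,0),c)
    print(cam,{k:int(v) for k,v in sorted(g.items())})
    q=P[(r>55)&(r<100)&(P[...,2]>70)&(P[...,2]<110)]
    if len(q): print(len(q),np.median(q,0),q.min(0),q.max(0))
E
```

```text
(227, 205) [ 466. -326.   66.] [ 467. -326.   64.]
(211, 171) [ 415. -324.   72.] [ 416. -337.   38.]
(324, 205) [ 523. -200.   31.] [ 523. -200.   32.]
bar 476 [ 522.31108232 -313.51793525   96.53285416] [65.71883388 17.99436186 12.11287573]
[ 14.03825462 346.55929775] [[-0.10803351 -0.99414725]
 [-0.99414725  0.10803351]]
wrist {(400, -700): 75, (400, -600): 107, (400, -550): 104, (650, -400): 78, (650, -350): 95, (650, -300): 95, (650, -250): 96, (650, -200): 96, (650, -150): 95, (700, -250): 94, (700, -200): 95, (700, -150): 95, (750, -150): 188}
side {(400, -600): 106, (450, -700): 91, (450, -600): 102, (650, -550): 95, (650, -500): 95, (650, -450): 95, (650, -400): 95, (650, -350): 96, (650, -300): 95, (650, -250): 95, (650, -200): 96, (650, -150): 96, (650, -100): 96, (700, -550): 120, (700, -500): 121, (700, -450): 95, (700, -400): 95, (700, -350): 96, (700, -300): 95, (700, -250): 94, (700, -200): 95, (700, -150): 94, (700, -100): 95, (700, -50): 83, (750, -550): 95, (750, -500): 95, (750, -450): 95, (750, -400): 96, (750, -350): 121, (750, -300): 123, (750, -250): 122, (750
[... 1008 characters left out ...]
01, (700, -350): 103, (700, -300): 100, (700, -250): 94, (700, -200): 94, (700, -150): 99, (700, -100): 96, (700, -50): 78, (750, -550): 99, (750, -500): 101, (750, -450): 102, (750, -400): 101, (750, -350): 129, (750, -300): 124, (750, -250): 126, (750, -100): 92, (800, -550): 100, (800, -500): 100, (800, -450): 99, (800, -400): 100, (800, -350): 122, (800, -300): 102, (800, -250): 98, (800, -200): 89, (850, -550): 156, (850, -500): 160, (850, -450): 158, (850, -400): 166, (850, -350): 160, (850, -300): 160, (850, -250): 164, (850, -200): 122, (900, -300): 144}
39 [ 538.20758473 -380.83030596   88.97655808] [ 443.320828  -397.863114    70.0259815] [ 552.35784244 -311.74971092  108.25430433]
```

step_arm:
  increments:
    - {"slide": [-0.03, -0.037, 0.03], "roll": -0.06}
    - {"slide": [-0.067, -0.075, 0.06], "roll": -0.12}
    - {"slide": [-0.1, -0.112, 0.09], "roll": -0.18}
    - {"slide": [-0.133, -0.149, 0.12], "roll": -0.24}
    - {"slide": [-0.133, -0.149, 0.144], "roll": -0.24}
  fingers: 0

```text
t: 4.05
eef_pos: [540.6, -375.7, 147.7]
tcp_rot: [3.141, -0.001, 3.028]
ft_force: [-0.9, 0.3, -0.7]
opening: 0.53
grip_force: 0.0
```

Run:
```python
from h import *
o=[]
for c in ["wrist","side"]:
    im=imaging.read_camera(c); P=cloud(im)
    for n,z in [("index_stage",0),("knob_grip",85),("clamp_pad",90),("clamp_hinge",39),("cone_seat",32)]:
        for m in mark_of(c,n)[:1]:
            print(c,n,round(m["confidence"],2),np.round(m["uv"]),np.round(deproj(im,m["uv"],z=z),1))
    col=im["color"][:,:,::-1]
    o.append(col if c=="wrist" else cv2.resize(col[200:340,240:464],(640,400)))
cv2.imwrite("pics/b.png",cv2.resize(np.vstack(o),(480,600)))
s=state();print(s["eef_pos"],s["ft_force"],s["opening"])
```

```text
wrist index_stage 0.56 [373. 162.] [ 522.8 -315.4    0. ]
wrist knob_grip 0.59 [386. 178.] [ 524.3 -318.2   85. ]
wrist clamp_pad 0.59 [320. 203.] [ 538.  -375.4   90. ]
wrist clamp_hinge 0.55 [318. 132.] [ 482.3 -370.4   39. ]
wrist cone_seat 0.57 [385. 176.] [ 533.8 -309.2   32. ]
side index_stage 0.74 [348. 284.] [ 528.1 -304.9    0. ]
side knob_grip 0.7 [349. 267.] [ 524.2 -310.4   85. ]
side clamp_pad 0.66 [360. 281.] [ 539.5 -372.    90. ]
side clamp_hinge 0.77 [339. 295.] [ 483.4 -366.5   39. ]
side cone_seat 0.87 [353. 297.] [ 521.9 -376.    32. ]
[ 540.29140114 -373.52066284  150.55587697] [-0.58728783 -0.27908773 -0.01303357] 0.03478952191663252
```

View pics/b.png

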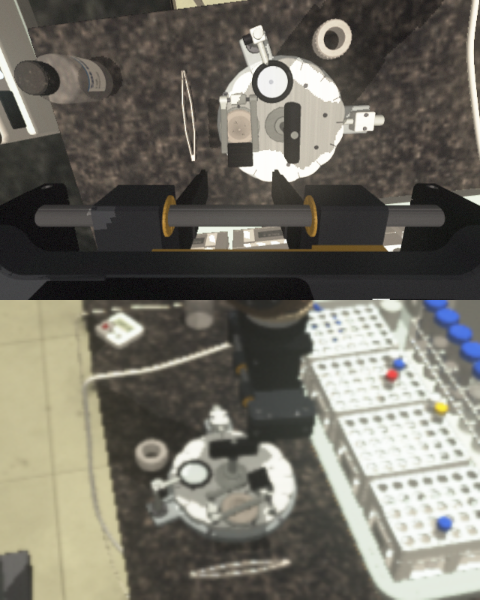

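step_arm:
  increments:
    - {"slide": [0.002, 0, 0.03], "roll": 0}
    - {"slide": [0.002, 0, 0.05], "roll": 0}
    - {"slide": [0.0, 0, 0.06], "roll": 0}
    - {"slide": [-0.002, 0, 0.064], "roll": 0}

```text
t: 5.15
eef_pos: [542.4, -373.9, 85.8]
tcp_rot: [3.142, 0.0, 3.029]
ft_force: [-0.5, -0.3, -1.0]
opening: 0.008
grip_force: 0.0
```

step_arm:
  increments:
    - {"slide": [-0.004, 0, 0.007], "roll": 0}
    - {"slide": [-0.008, 0, 0.014], "roll": 0}
    - {"slide": [-0.0105, 0, 0.021], "roll": 0}
    - {"slide": [-0.0105, 0, 0.021], "roll": 0}

```text
t: 5.65
eef_pos: [552.7, -374.9, 64.4]
tcp_rot: [3.141, -0.0, 3.029]
ft_force: [0.2, -0.3, 1.7]
opening: 0.001
grip_force: 0.6
```

step_arm:
  increments:
    - {"slide": [-0.001, 0, 0.004], "roll": 0}
    - {"slide": [-0.002, 0, 0.008], "roll": 0}
    - {"slide": [-0.002, 0, 0.01], "roll": 0}
    - {"slide": [-0.002, 0, 0.01], "roll": 0}

```text
t: 6.15
eef_pos: [554.4, -375.2, 54.7]
tcp_rot: [3.141, -0.0, 3.029]
ft_force: [0.2, 0.7, 1.1]
opening: 0.003
grip_force: 0.5
```

step_arm:
  increments:
    - {"slide": [0, 0, 0.002], "roll": 0}
    - {"slide": [0, 0, 0.003], "roll": 0}
    - {"slide": [0, 0, 0.003], "roll": 0}

```text
t: 6.52
eef_pos: [554.5, -375.3, 51.9]
tcp_rot: [3.141, -0.0, 3.029]
ft_force: [0.3, -1.1, 0.6]
opening: 0.003
grip_force: 0.6
```

Run:
```python
from h import *
o=[]
for c in ["wrist","side"]:
    im=imaging.read_camera(c); P=cloud(im)
    for n,z in [("clamp_pad",57),("clamp_hinge",39)]:
        for m in mark_of(c,n)[:1]:
            print(c,n,round(m["confidence"],2),np.round(m["uv"]),np.round(deproj(im,m["uv"],z=z),1),np.round(deproj(im,m["uv"]),1))
    col=im["color"][:,:,::-1]
    o.append(cv2.resize(col[60:360,80:560],(640,400)) if c=="wrist" else cv2.resize(col[230:330,280:440],(640,400),interpolation=cv2.INTER_CUBIC))
cv2.imwrite("pics/c.png",cv2.resize(np.vstack(o),(480,600)))
s=state();print(s["eef_pos"],s["ft_force"],s["moment"])
```

```text
wrist clamp_pad 0.91 [318. 236.] [ 556.1 -376.9   57. ] [ 544.6 -375.4   86. ]
wrist clamp_hinge 0.76 [312. 119.] [ 483.1 -372.1   39. ] [ 483.1 -372.    43.5]
side clamp_pad 0.74 [362. 287.] [ 550.2 -367.1   57. ] [ 515.2 -461.4  181.5]
side clamp_hinge 0.97 [341. 295.] [ 488.  -368.1   39. ] [ 490.6 -358.2   25.7]
[ 554.54909004 -375.25714068   51.92111622] [0.92349252 0.35658041 0.17735399] [-0.00354036 -0.10910223  0.05020373]
```

View pics/c.png

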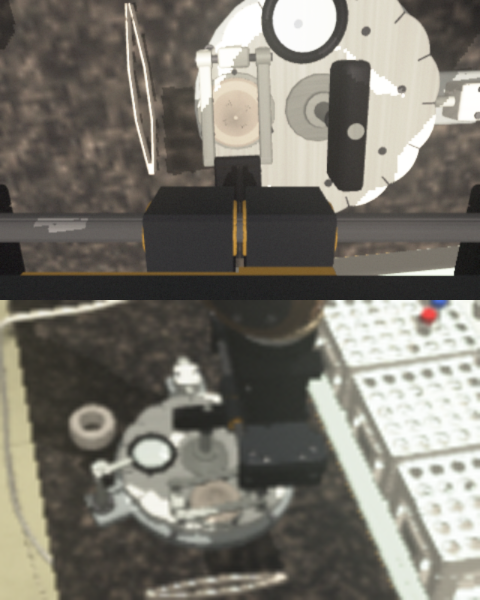

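step_arm:
  increments:
    - {"slide": [0, 0, 0.001], "roll": 0}
    - {"slide": [0, 0, 0.002], "roll": 0}
    - {"slide": [0, 0, 0.002], "roll": 0}

```text
t: 7.2
eef_pos: [554.5, -375.2, 49.8]
tcp_rot: [3.141, -0.0, 3.029]
ft_force: [-0.1, -0.9, 1.5]
opening: 0.004
grip_force: 0.5
```

Run:
```python
from h import *
im=imaging.read_camera("wrist"); P=cloud(im)
c=im["color"][200:260,270:370,::-1].astype(float)*2.5
cv2.imwrite("pics/d.png",cv2.resize(np.clip(c,0,255).astype(np.uint8),(800,480),interpolation=cv2.INTER_CUBIC))
for v in range(204,252,4): print(v,[int(x) if x==x else -1 for x in P[v,288:350:4,2]], [int(x) if x==x else -1 for x in P[v,288:350:20,0]])
```

```text
204 [49, 50, 25, 32, 34, 35, 35, 35, 36, 35, 34, 32, 26, 49, 49, 50] [533, 539, 541, 537]
208 [50, 50, 26, 26, 25, 33, 33, 32, 31, 31, 28, 26, 25, 50, 50, 51] [536, 542, 545, 540]
212 [50, 51, 27, 26, 26, 26, 27, 27, 26, 26, 26, 26, 27, 51, 51, 50] [538, 547, 549, 543]
216 [51, 50, 26, 25, 47, 48, 49, 48, 49, 51, 51, 53, 65, 51, 52, 51] [541, 543, 544, 545]
220 [51, 50, 66, 65, 66, 66, 67, 66, 67, 67, 66, 65, 67, 65, 50, 52] [543, 540, 541, 548]
224 [52, 53, 67, 66, 67, 67, 67, 65, 67, 67, 66, 66, 66, 66, 52, 25] [546, 542, 544, 560]
228 [0, 0, 67, 67, 67, 67, 75, 74, 71, 75, 67, 67, 68, 66, 26, 26] [567, 545, 546, 563]
232 [0, 0, 68, 68, 67, 68, 82, 81, 77, 82, 81, 67, 66, 67, 25, 26] [571, 547, 543, 566]
236 [0, 1, 68, 67, 68, 87, 88, 86, 84, 87, 87, 87, 68, 68, 27, 26] [574, 542, 543, 569]
240 [0, 0, 67, 69, 90, 93, 92, 93, 90, 93, 92, 92, 68, 68, 26, 26] [577, 542, 543, 572]
244 [1, 1, 68, 68, 98, 98, 98, 99, 95, 98, 98, 98, 98, 69, 26, 26] [581, 542, 543, 575]
248 [154, 156, 155, 154, 155, 156, 156, 100, 98, 102, 156, 155, 156, 155, 154, 156] [519, 519, 519, 520]
```

View pics/d.png

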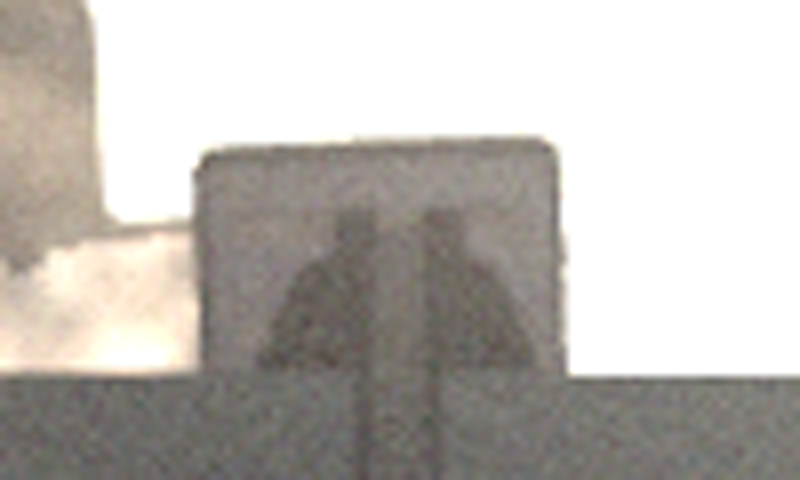

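step_arm:
  increments:
    - {"slide": [0.002, 0, -0.015], "roll": 0}
    - {"slide": [0.01, 0, -0.03], "roll": 0}
    - {"slide": [0.015, 0, -0.06], "roll": 0}
    - {"slide": [0.015, 0, -0.08], "roll": 0}
    - {"slide": [0.015, 0, -0.08], "roll": 0}

```text
t: 7.88
eef_pos: [539.8, -374.1, 132.4]
tcp_rot: [-3.14, 0.003, 3.029]
ft_force: [-0.6, 0.3, -0.2]
opening: 0.003
grip_force: 0.0
```

Run:
```python
from h import *
im=imaging.read_camera("wrist"); P=cloud(im)
s=state(); e=np.array(s["eef_pos"]);print(e,s["ft_force"])
def proj(p):
    c=im["camera_from_world"]@np.append(p,1); q=im["intrinsics"]@np.array([c[0],-c[1],-c[2]]); return q[:2]/q[2]
print("tcp px",proj(e),"front",proj(e+[-10,1,0]),proj(e+[-10,1,20]))
c=im["color"][150:260,250:390,::-1].astype(float)*2.5
cv2.imwrite("pics/e.png",cv2.resize(np.clip(c,0,255).astype(np.uint8),(700,550),interpolation=cv2.INTER_CUBIC))
for v in range(196,252,4): print(v,[int(x) if x==x else -1 for x in P[v,276:364:4,2]], [int(x) if x==x else -1 for x in P[v,276:364:20,0]])
```

```text
[ 539.48276597 -373.67179625  130.88054767] [-0.36850544 -0.31324814 -1.30549076]
tcp px [320.74927001 229.62553607] front [320.53739944 215.15355828] [320.60379829 225.66880312]
196 [0, 0, 0, 0, 69, 69, 68, 85, 84, 84, 84, 84, 86, 86, 85, 69, 69, 68, 26, 27, 25, 27] [544, 529, 528, 533, 547]
200 [0, 0, 0, 0, 69, 71, 71, 86, 86, 86, 86, 87, 87, 87, 87, 70, 70, 70, 25, 26, 26, 26] [549, 533, 530, 537, 551]
204 [1, 0, 0, 0, 70, 72, 71, 88, 88, 89, 88, 88, 88, 86, 88, 73, 72, -1, 26, 26, 27, 26] [553, 536, 533, 539, 555]
208 [0, 0, 0, 0, 72, 74, 73, 89, 89, 89, 90, 90, 89, 89, 90, 27, 26, 26, 27, 27, 26, 27] [558, 539, 536, 557, 560]
212 [0, 0, 0, 0, 1, 0, 0, 91, 91, 91, 92, 91, 91, 89, 91, 89, 26, 25, 26, 26, 27, 26] [562, 565, 538, 541, 563]
216 [0, 1, 0, 0, 0, 0, 0, 93, 91, 93, 92, 92, 93, 93, 92, 92, 25, 26, 25, 25, 25, 27] [567, 569, 542, 544, 568]
220 [0, 0, 0, 0, 0, 0, 0, 94, 94, 95, 94, 94, 93, 95, 94, 94, 27, 26, 26, 25, 27, 26] [571, 574, 544, 546, 572]
224 [1, 0, 1, 0, 1, 0, 0, 95, 94, 95, 96, 96, 96, 95, 96, 95, 26, 26, 27, 26, 27, 25] [576, 578, 547, 549, 576]
228 [0, 0, 0, 0, 1, 0, 0, 96, 96, 157, 158, 154, 157, 96, 97, 96, 26, 26, 26, 26, 27, 26] [580, 583, 527, 552, 580]
232 [-1, 0, 0, 0, 0, 0, 0, 0, 0, 164, 164, 159, 163, 163, 27, 25, 25, 24, 27, 26, 25, 25] [586, 588, 527, 583, 585]
236 [0, 0, 0, 0, 0, 0, 0, 0, 169, 169, 170, 165, 170, 169, 170, 26, 26, 27, 26, 27, 26, 26] [590, 592, 527, 587, 589]
240 [0, 0, 0, 0, 0, 0, 0, 171, 176, 176, 175, 172, 176, 174, 175, 11, 24, 26, 27, 27, 26, 26] [595, 597, 527, 598, 594]
244 [0, 0, 0, -1, 0, 0, 0, 181, 180, 180, 180, 177, 180, 180, 179, 181, 0, 0, 26, 25, 26, 27] [599, 602, 527, 528, 598]
248 [238, 238, 238, 237, 238, 237, 238, 237, 238, 238, 183, 182, 184, 238, 237, 238, 238, 239, 237, 236, 238, 237] [503, 504, 528, 505, 505]
```

View pics/e.png

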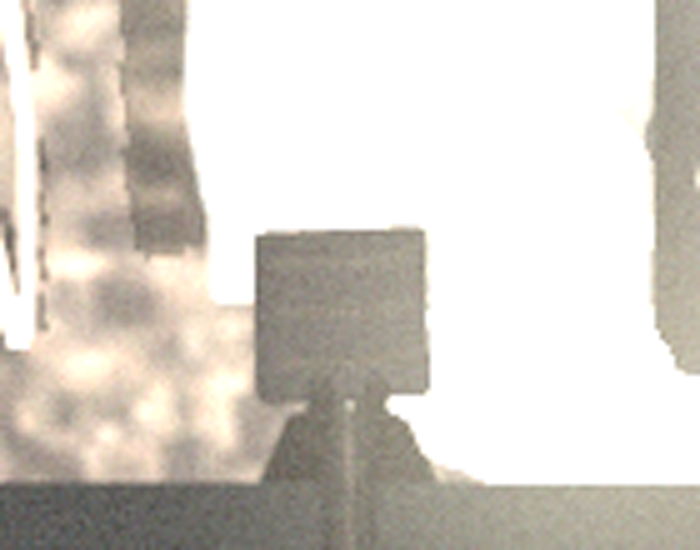

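step_arm:
  increments:
    - {"slide": [0.0, 0, 0.04], "roll": 0}
    - {"slide": [-0.001, 0, 0.055], "roll": 0}
    - {"slide": [-0.004, 0, 0.062], "roll": 0}
    - {"slide": [-0.008, 0, 0.07], "roll": 0}
    - {"slide": [-0.011, 0, 0.077], "roll": 0}

```text
t: 8.55
eef_pos: [551.3, -375.0, 53.1]
tcp_rot: [-3.141, 0.001, 3.029]
ft_force: [0.6, 1.6, 0.9]
opening: 0.008
grip_force: 0.5
```

step_arm:
  increments:
    - {"slide": [-0.003, 0, 0.006], "roll": 0}
    - {"slide": [-0.004, 0, 0.009], "roll": 0}
    - {"slide": [-0.004, 0, 0.009], "roll": 0}

```text
t: 8.93
eef_pos: [554.9, -375.5, 44.1]
tcp_rot: [-3.141, 0.001, 3.029]
ft_force: [-0.7, 0.6, 1.5]
opening: 0.005
grip_force: 0.9
```

step_arm:
  increments:
    - {"slide": [0, 0, 0.003], "roll": 0}
    - {"slide": [0, 0, 0.005], "roll": 0}
    - {"slide": [0, 0, 0.005], "roll": 0}

```text
t: 9.3
eef_pos: [554.4, -375.2, 38.5]
tcp_rot: [3.141, -0.001, 3.029]
ft_force: [0.3, -0.9, 0.8]
opening: 0.008
grip_force: 0.3
```

step_arm:
  increments:
    - {"slide": [0, 0, 0.002], "roll": 0}
    - {"slide": [0, 0, 0.003], "roll": 0}
    - {"slide": [0, 0, 0.003], "roll": 0}

```text
t: 9.68
eef_pos: [554.6, -375.3, 35.9]
tcp_rot: [3.142, 0.0, 3.029]
ft_force: [0.5, 0.7, 1.8]
opening: 0.009
grip_force: 0.9
```

```bash
cat > padz.py <<'E'
from h import *
im=imaging.read_camera("wrist"); P=cloud(im); s=state(); print(s["eef_pos"],s["ft_force"])
dark=im["color"].sum(-1)<150
r=(abs(P[...,1]+376)<25)&(P[...,0]>520)&(P[...,0]<580)&(P[...,2]>28)&(P[...,2]<110)
for v in range(190,248,4): print(v,[int(x) if x==x else -1 for x in P[v,284:356:4,2]],[int(x) if x==x else -1 for x in P[v,284:356:18,0]])
E
python3 padz.py
```

```text
[ 554.60812162 -375.26788891   35.92218616] [ 1.52213449 -0.67560631  2.30448077]
190 [41, 41, 41, 35, 37, 38, 40, 41, 41, 41, 41, 39, 36, 36, 41, 40, 40, 41] [523, 525, 525, 528]
194 [41, 41, 41, 36, 35, 36, 38, 38, 39, 39, 37, 36, 35, 35, 40, 41, 40, 41] [525, 528, 528, 531]
198 [40, 40, 41, 34, 35, 35, 36, 36, 36, 35, 37, 35, 34, 34, 40, 40, 41, 40] [528, 530, 532, 533]
202 [40, 41, 41, 35, 35, 35, 36, 35, 34, 35, 35, 35, 35, 35, 40, 40, 41, 40] [530, 533, 534, 536]
206 [41, 41, 40, 35, 36, 35, 35, 35, 36, 35, 35, 35, 35, 33, 40, 41, 41, 41] [533, 536, 537, 539]
210 [40, 41, 40, 32, 32, 35, 34, 35, 35, 35, 34, 34, 32, 26, 39, 40, 40, 41] [536, 539, 540, 544]
214 [40, 41, 41, 27, 26, 27, 33, 32, 32, 32, 33, 25, 26, 27, 39, 41, 41, 40] [538, 544, 544, 547]
218 [41, 41, 42, 25, 26, 26, 25, 26, 38, 38, 38, 39, 39, 38, 38, 41, 41, 40] [541, 547, 544, 545]
222 [39, 41, 41, 42, 44, 44, 45, 45, 45, 45, 46, 45, 46, 46, 41, 41, 41, 40] [544, 544, 544, 547]
226 [41, 39, 40, 55, 55, 55, 55, 57, 57, 56, 57, 56, 56, 56, 55, 41, 40, 39] [546, 542, 543, 544]
230 [1, 0, 1, 57, 56, 56, 56, 65, 65, 60, 65, 56, 57, 55, 54, 26, 26, 25] [563, 545, 544, 547]
234 [0, 0, 1, 55, 56, 56, 72, 71, 69, 66, 71, 71, 70, 57, 56, 27, 26, 26] [567, 547, 544, 549]
238 [0, 1, 1, 55, 56, 57, 76, 76, 77, 73, 76, 76, 76, 55, 55, 26, 26, 25] [570, 550, 544, 552]
242 [0, 0, 0, 56, 57, 81, 81, 82, 81, 78, 81, 83, 82, 55, 55, 26, -1, 26] [574, 552, 544, 554]
246 [139, 139, 139, 140, 141, 139, 140, 140, 85, 82, 88, 140, 140, 140, 141, 140, 141, 140] [519, 519, 544, 520]
```

step_arm:
  increments:
    - {"slide": [0, 0, 0.001], "roll": 0}
    - {"slide": [0, 0, 0.003], "roll": 0}
    - {"slide": [0, 0, 0.003], "roll": 0}

```text
t: 10.1
eef_pos: [555.0, -375.4, 34.3]
tcp_rot: [-3.141, 0.001, 3.029]
ft_force: [-0.8, 3.0, 12.8]
opening: 0.005
grip_force: 6.6
```

step_arm:
  increments:
    - {"slide": [0, 0, -0.01], "roll": 0}
    - {"slide": [0, 0, -0.04], "roll": 0}
    - {"slide": [0, 0, -0.08], "roll": 0}
    - {"slide": [0, 0, -0.1], "roll": 0}
    - {"slide": [0, 0, -0.1], "roll": 0}
  fingers: 0.5

```text
t: 10.72
eef_pos: [554.8, -375.6, 134.2]
tcp_rot: [-3.14, 0.002, 3.029]
ft_force: [0.6, 0.0, -1.1]
opening: 0.463
grip_force: 0.0
```

Run:
```python
from h import *
im=imaging.read_camera("wrist"); P=cloud(im); s=state(); print(s["eef_pos"],s["tcp_rot"],s["ft_force"],s["opening"])
cv2.imwrite("pics/f.png",im["color"][:,:,::-1])
for m in mark_of("wrist","clamp_pad")[:1]: print(m,deproj(im,m["uv"]))
for n in ("knob_grip","clamp_hinge","cone_seat","sampler_cone"):
    for m in mark_of("wrist",n)[:1]: print(n,m, np.round(deproj(im,m["uv"],z={"knob_grip":85,"clamp_hinge":39}.get(n,32)),1))
m=(abs(P[...,0]-524)<42)&(abs(P[...,1]+316)<30)&(P[...,2]>93)&(P[...,2]<101)
q=P[m]; r=cv2.minAreaRect(q[:,:2].astype(np.float32)); print(len(q),r,q[:,2].mean())
w,V=np.linalg.eigh(np.cov(q[:,:2].T)); print(V[:,1],q.mean(0))
```

```text
[ 554.34766674 -375.20940776  132.77883422] [-3.14157638e+00  4.56141145e-05  3.02873145e+00] [-0.02934844 -0.06347484  0.36489176] 0.48143444027633525
{'uv': [321.3, 200.8], 'confidence': 0.67} [ 554.9722111  -374.49732411   58.98215114]
knob_grip {'uv': [390.7, 162.0], 'confidence': 0.88} [ 522.9 -316.7   85. ]
clamp_hinge {'uv': [312.9, 113.9], 'confidence': 0.76} [ 479.9 -373.4   39. ]
sampler_cone {'uv': [315.9, 155.4], 'confidence': 0.89} [ 517.6 -375.3   32. ]
1644 ((522.082275390625, -316.28106689453125), (14.384176254272461, 64.7453384399414), 85.9866714477539) 97.6786249736518
[-0.99722596  0.07443377] [ 520.72198455 -316.91714169   97.67862497]
```

View pics/f.png

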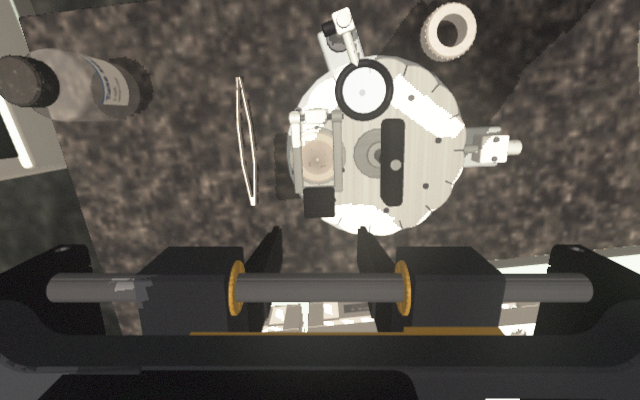

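step_arm:
  increments:
    - {"slide": [0.02, 0.028, 0], "roll": -0.02}
    - {"slide": [0.038, 0.055, 0], "roll": -0.04}
    - {"slide": [0.038, 0.055, 0.01], "roll": -0.04}
    - {"slide": [0.038, 0.055, 0.04], "roll": -0.04}
    - {"slide": [0.038, 0.055, 0.075], "roll": -0.04}

```text
t: 11.65
eef_pos: [523.6, -317.2, 56.7]
tcp_rot: [-3.141, 0.001, 3.068]
ft_force: [0.9, 0.2, 0.1]
opening: 0.497
grip_force: 0.0
```

step_arm:
  increments:
    - {"slide": [0, 0, 0], "roll": 0}
    - {"slide": [0, 0, 0], "roll": 0}
    - {"slide": [0, 0, 0], "roll": 0}
    - {"slide": [0, 0, 0], "roll": 0}
  fingers: 0

```text
t: 12.15
eef_pos: [523.4, -315.9, 58.9]
tcp_rot: [3.141, 0.001, 3.068]
ft_force: [4.6, 7.0, 9.3]
opening: 0.144
grip_force: 30.0
```

step_arm:
  increments:
    - {"slide": [0, 0, 0], "roll": 0.09}
    - {"slide": [0, 0, 0], "roll": 0.18}
    - {"slide": [0, 0, 0], "roll": 0.27}
    - {"slide": [0, 0, 0], "roll": 0.35}
    - {"slide": [0, 0, 0], "roll": 0.42}

```text
t: 12.78
eef_pos: [523.3, -316.2, 58.9]
tcp_rot: [3.141, 0.001, 2.646]
ft_force: [-0.4, 2.7, 2.7]
opening: 0.142
grip_force: 30.0
```

step_arm:
  increments:
    - {"slide": [0, 0, 0], "roll": 0.09}
    - {"slide": [0, 0, 0], "roll": 0.18}
    - {"slide": [0, 0, 0], "roll": 0.27}
    - {"slide": [0, 0, 0], "roll": 0.35}
    - {"slide": [0, 0, 0], "roll": 0.42}

```text
t: 13.4
eef_pos: [523.1, -316.5, 58.9]
tcp_rot: [3.141, 0.001, 2.227]
ft_force: [-1.7, 0.5, 4.2]
opening: 0.144
grip_force: 30.0
```

step_arm:
  increments:
    - {"slide": [0, 0, 0], "roll": 0.09}
    - {"slide": [0, 0, 0], "roll": 0.18}
    - {"slide": [0, 0, 0], "roll": 0.27}
    - {"slide": [0, 0, 0], "roll": 0.35}
    - {"slide": [0, 0, 0], "roll": 0.417}

```text
t: 14.02
eef_pos: [522.8, -316.7, 58.9]
tcp_rot: [3.142, 0.001, 1.81]
ft_force: [-4.6, -1.0, 5.1]
opening: 0.147
grip_force: 30.0
```

Run:
```python
from h import *
s=state(); print(s["t"],s["eef_pos"],s["tcp_rot"],s["ft_force"],s["moment"],s["opening"],s["grip_force"])
o=[]
for c in ["top","side","wrist"]:
    im=imaging.read_camera(c)
    for n,z in (("clamp_pad",58.5),("clamp_hinge",39),("sampler_cone",32),("cone_seat",32),("knob_grip",85)):
        for m in mark_of(c,n)[:1]: print(c,n,round(m["confidence"],2),np.round(deproj(im,m["uv"],z=z)))
    o.append(im["color"][:,:,::-1])
cv2.imwrite("pics/g.png",np.vstack([cv2.resize(o[1][230:330,280:440],(480,300)),cv2.resize(o[2],(480,300))]))
```

```text
14.025 [ 522.77780462 -316.66264242   58.92429834] [3.14158824e+00 7.97084853e-04 1.80970520e+00] [-4.60349148 -1.02169648  5.06185085] [-0.25167497  0.79118904  0.1400624 ] 0.14703827566951413 30.00025302171707
top clamp_pad 0.57 [ 478. -378.   58.]
top clamp_hinge 0.59 [ 458. -303.   39.]
top sampler_cone 0.16 [ 466. -443.   32.]
top cone_seat 0.64 [ 466. -337.   32.]
side clamp_pad 0.49 [ 469. -359.   58.]
side clamp_hinge 0.63 [ 463. -301.   39.]
side sampler_cone 0.5 [ 494. -461.   32.]
side cone_seat 0.86 [ 470. -328.   32.]
side knob_grip 0.64 [ 526. -327.   85.]
wrist clamp_hinge 0.78 [ 459. -295.   39.]
wrist knob_grip 0.66 [ 524. -318.   85.]
```

View pics/g.png

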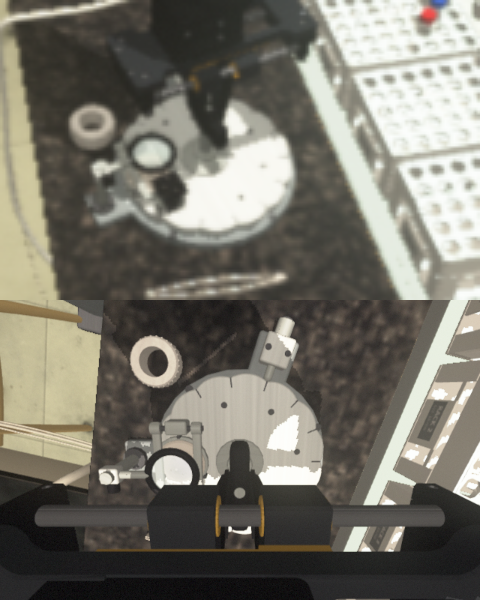

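Run:
```python
from h import *
M=[];F=[]
for i in range(6):
    im=imaging.read_camera("wrist"); s=state(); M.append(s["moment"]);F.append(s["ft_force"])
print(np.mean(M,0),np.std(M,0),np.mean(F,0),s["joints"],s["tcp_rot"])
P=cloud(im)
# loupe ring: white lens/black ring pixels at z 60-70 near expected; hinge & plunger
for lo,hi,name in ((60,70,"ring"),):
    m=(np.hypot(P[...,0]-466,P[...,1]+325)<30)&(P[...,2]>lo)&(P[...,2]<hi); q=P[m][:,:2].astype(np.float32)
    print(name,len(q),cv2.minEnclosingCircle(q), q.mean(0))
r=np.hypot(P[...,0]-522.6,P[...,1]+316.6)
m=(r>95)&(r<136)&(P[...,2]>26)&(P[...,2]<36)&(P[...,1]>-230)&(abs(P[...,0]-530)<40); q=P[m][:,:2].astype(np.float32); print("block",len(q),cv2.minAreaRect(q))
```

```text
[-0.22304632  0.82853193 -0.07787504] [0.01886171 0.01799734 0.0307522 ] [-4.92633159 -1.07588253  6.50178368] [-6.52438899e-01  6.29430325e-01  1.72081250e+00 -5.13351349e-04
  7.90702076e-01 -8.94131062e-01] [3.14147177e+00 7.33634088e-04 1.81284939e+00]
ring 3300 ((463.77740478515625, -329.9002685546875), 26.322406768798828) [ 464.22955 -325.22964]
block 2059 ((531.1806640625, -201.20648193359375), (40.518226623535156, 26.119413375854492), 85.85613250732422)
```

```bash
python3 -c "
from cell import env
print(env.job_done())"
```

```text
the job is handed in; nothing more can be done
None
```

I handed the job in with the fork down, the plate at its third stop and the knob still gripped; the hand-in gave no verdict back. After I lifted off, the pad stayed at 59 mm, its hooked height. The plate measures about 1.255 rad (target 1.257) and the grip reads 30 N. I saw the cone lying normally in its seat just before turning; afterwards I could not measure it under the loupe.

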